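Damp check: seat the board in the bench stop and hold the moisture meter on its mark

TASK

Check whether the cabinet board that got wet has dried: push it square and flush into the corner of the two fences of the bench stop so that it cannot shift, then lift the moisture meter out of its cradle and hold its two pins on the marked spot. Both pins belong inside the ring and in line with the grain (the long way of the board), with the meter upright, pressed only lightly so that its sprung nose is about half way in. Finish holding it there for the reading, do not let go; leave the mug and the tape measure where they are.

Things in the scene. Friction and masses are not known exactly. Their poses are not given: they have to be found in the camera images.
- bench_stop: fixed grey laminated base 170 (its x) x 260 (its y) mm, top 12 mm above the worktop, with two dark wooden fences 22 mm wide, 24 mm high on it: along its far (+x) and its left (+y) edge; the other two sides are open. Origin: centre of the base, on the worktop. The fences' inner faces lie at x = +62 mm and y = +105 mm; the left fence starts 14 mm short of the far one
- fence_corner (a point): where the inner faces of the two fences would meet, on top of the base (12 mm above the worktop); axes as the bench stop's, so the board belongs on its -x, -y side. A wall cabinet hangs over the worktop beyond x = 0.57 m, its underside 0.50 m above the worktop: keep the hand low here
- board: loose pale wooden board 56 (its x) x 170 (its y, along the grain) x 18 mm, about 0.17 kg, flat on the bench stop's base, a few mm to 40 mm from each fence and up to 6 degrees askew, otherwise turned as it has to go: its +x long side to the far fence, its +y end to the left fence. Origin: centre of its underside
- board_corner (a point): the board's bottom corner at its +x, +y (28, 85 mm from its centre), the one that goes into fence_corner
- spot (a point): centre of the pen mark on the board's top: a black ring 36 mm across with a cross in it, whose longer stroke runs along the grain; 30 mm from the board's centre towards its -y end, 18 mm above its underside
- cradle: grey desk stand, foot 56 (its x) x 72 (its y) mm, 56 mm high, fixed to the worktop; its pocket holds the meter upright with about 2 mm play and is left straight upwards (clear after 50 mm). Origin: centre of its underside; axes as the standing meter's, so the pocket's middle is its origin
- meter: yellow moisture meter, 0.12 kg, upright in the cradle, pins down: body 26 (its x) x 42 (its y) mm, 30 to 133 mm above its origin, rubber grips on the two narrow sides (ends of its y). Origin: midway between the pin tips with the nose out, 6 mm above the worktop in the cradle. z up along the meter, y along the line of the pins. Take it from above by the grips, 88 mm above its origin
- meter_nose (a joint): the meter's black sprung nose block with the pins, slides up into the yellow casing; 0 = fully out, 0.010 m = fully in, at its stop. Its spring needs about 0.5 N to start and 0.5 N more per mm (half way, 5 mm: about 3 N)
- pins (a point): midway between the two pin tips (3 mm thick, 22 mm apart along the meter's y); moves with the nose
- mug: white mug, 82 mm across, 91 mm high, to be left alone; it and the cradle stand left and right of the bench stop, either way round. Origin: centre of its underside
- tape_measure: round red tape measure 54 x 61 x 18 mm, to be left alone. Origin: centre of its underside
Not all that is in view belongs to the job. What is shaped like the meter but red is not meant.

How it is judged:
By the outcome, as a careful person would: the job done as asked, in the order asked, and still so for the second after the job is handed in, while the arm keeps its last pose, push and grip.
It also fails if it takes over 72 s, if anything falls off the work surface, if the arm or the gripper's body presses on something with over 40 N, if the wrist force passes 120 N, or if a joint passes its speed limit or range.

ROBOT

A 6-joint arm with a two-finger parallel gripper is mounted at the origin on a cart in front of the work surface, level with it; the furniture and walls round the work are solid. World frame = base frame: x ahead of the robot, y to its left, z up, the work surface at z = 0. Lengths are in m, angles in rad, forces in N, time in s.
With the tool pointing down it reaches from about 0.425 to 1.125 m from the base axis. Payload 14.9 kg.
Tool frame: the origin (TCP) lies between the finger pads; the fingertips stand 11 mm ahead of it and the grasp point (between the pads) lies 8 mm behind it (manip.tip_reach is the distance from the TCP to the fingertips, in m); z points along the fingers, x is the direction in which the jaws open and shut, and the axes are right-handed (so a half turn about z gives the same grasp; the last joint's range is limited). The gripper opens to 91 mm and grips with 3 to 60 N. Pads are 32 mm wide; open, the fingers measure 118 mm over their backs; the gripper's body (76 mm by 178 mm) begins 60 mm behind the grasp point.
Start: joints at [1.106, 0.379, 1.734, -0, 1.028, -0.033], TCP at [0.293, 0.636, 0.196] pointing down, gripper open.
Joint ranges: [-2.77, 2.77], [-0.74, 2.19], [0, 2.66], [-1.06, 4.2], [0.31, 2.87], [-3.08, 3.08]. Speed limits (rad/s): [1.89, 1.89, 2.39, 3.14, 3.14, 3.14].

INTERFACE

Orientations are given as a rotation vector (axis times angle).
In Python, from rig import manip gives the robot as it stands.
- The arm moves only by the tool drive_tool, never from a script. Its argument "motion" is a list of rows, each a list of 5 numbers: the closure in counts, from 0 (fully open) to 255 (shut), then the shift along the tool's x, y, z in m, then the turn about the tool's z in degrees. In form: [[claw, x, y, z, turn], ...]. A call has 1 to 5 rows; each row is the pose to reach, as a shift and turn from the pose measured when the call began, along the tool's axes at that moment; what a row does not reach only later rows make up. A row lasts 1/10 s, in which the tool goes at most 50 mm and 8.59 degrees, less where a joint would pass 70% of its speed; a pose out of reach is approached as far as the arm can. A call with a gripper value outside its range is refused whole. The fingers move at their own pace and stop on an object; the grip force is fixed at half the most. Time passes only in rows, so rows that repeat a pose let the fingers close. It gives the time, the measured TCP pose, the force and the opening at its end, in the units of the state.
- manip.observe(): the state, without advancing time (a new reading comes with each control period).
- manip.snapshot(name): name is "scene" or "top"; returns a dict with "image" (420x560x3 uint8, red, green, blue), "range_z" (420x560 float32, m along the optical axis (not along the pixel's ray), 0 where there is no reading), "fx", "fy", "cx", "cy" (pixels), "R" (3x3) and "t" (3): a world point X has camera coordinates R X + t. Camera axes: x right, y down, z forward; pixel columns grow to the right and rows downward; lengths in m; the calibration is good to about 2 mm. A picture is of the moment at which its call begins.
- manip.sign_off(): hands the job in, once; it reports no verdict.
The state is a dict: "t": time; "q": joint angles; "joint_velocities": joint speeds; "tau": joint torques, N m; "tool_pos": TCP position; "eef_rot": TCP orientation; "wrist_force": force on the tool from outside, world axes, zero at the start; "moment": the same for the moment, N m; "width": opening from 0.0 (shut) to 1.0 (fully open).
Only numpy, scipy, OpenCV 4.12 (cv2) and the standard library are available. Lean on these libraries where they do the work, as an engineer would, in place of code of your own. Each camera call takes 0.05 s, during which the arm holds its last target. There are 200 camera calls.

## Working session

There is one attempt and no reset: what is moved stays moved. The work goes in short steps, Python scripts to look and compute and a tool call to move; the robot and the scene stay as the last step left them, time stands still between calls to the robot, and variables do not carry over. Pictures are saved under pics/ and viewed, about 8 in all and at most 12, crops included, and the job is handed in when it is done.

Besides the shell and the picture viewer there is one more tool, called after ">>>" as name(argument=value, ...) on one line, values as JSON. drive_tool: Moves the arm, as the interface text tells. Its arguments: {"type":"object","properties":{"motion":{"type":"array"}},"required":["motion"]}

```bash
ls; mkdir -p pics; python3 - <<'E'
from rig import manip
import cv2,pickle
o=manip.observe();print({k:o[k] for k in('t','tool_pos','eef_rot','wrist_force','width')},manip.tip_reach)
for n in('scene','top'):
    s=manip.snapshot(n);pickle.dump(s,open(n+'.pkl','wb'))
    cv2.imwrite(f'pics/{n}0.png',s['image'][:,:,::-1]);print(n,s['R'],s['t'],s['fx'],s['cx'],s['cy'])
E
```

```text
pics
{'t': 0.0, 'tool_pos': array([0.29277103, 0.63536173, 0.19489367]), 'eef_rot': array([ 2.64524674e+00,  1.69367369e+00, -1.50989734e-03]), 'wrist_force': array([-0.55806828, -0.04025896, -0.42347486]), 'width': 1.0014060490546282} 0.011
scene [[ 0.45468586 -0.89036973 -0.02241665]
 [-0.54538766 -0.25843895 -0.7973466 ]
 [ 0.70413995  0.37476799 -0.60310521]] [-0.21384395  0.31051257  0.91234881] 530.8182746514938 285.9364458789486 214.19971278783467
top [[ 0.0195858  -0.99979734  0.00465541]
 [-0.99271298 -0.02000034 -0.11883147]
 [ 0.1189005  -0.00229408 -0.99290352]] [-0.00886075  0.49384767  1.07614777] 448.78741614868085 278.8214549984222 214.00429373617828
```

View pics/scene0.png

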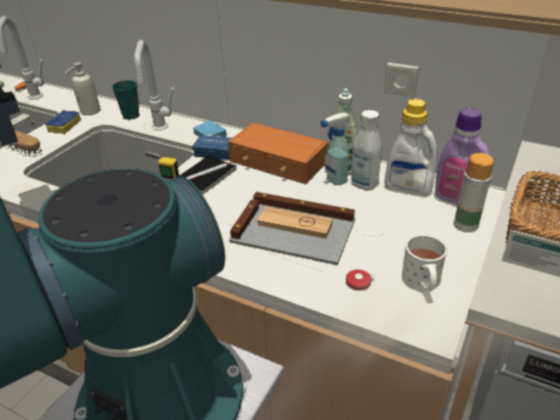

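View pics/top0.png

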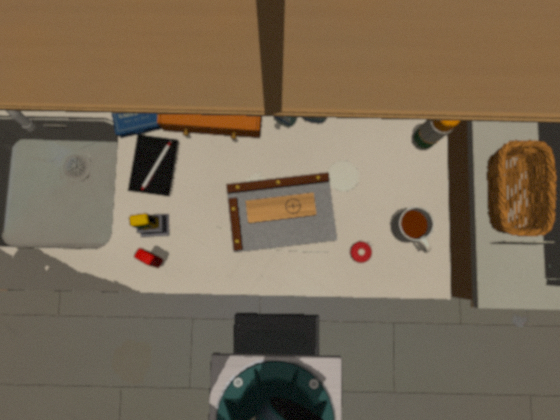

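Scene view: bench stop with fences at about (295,228), board with ring at (307,222), yellow meter in its cradle at (168,168), mug at (424,262), tape at (359,279). 
Top view: ring at (293,206), yellow meter at (145,220) in a grey cradle at (154,225). 
Could be mistaken for the meter: the red meter-like thing at top (148,257), and the yellow sponge at scene (63,122). I choose the yellow one in the cradle and will check it in a close crop.

```bash
cat > h.py <<'E'
import numpy as np,cv2,pickle
from rig import manip
def px2plane(s,uv,z):
    uv=np.atleast_2d(uv).astype(float)
    d=np.c_[(uv[:,0]-s['cx'])/s['fx'],(uv[:,1]-s['cy'])/s['fy'],np.ones(len(uv))]@s['R']
    c=-s['R'].T@s['t']
    return (c+d*((z-c[2])/d[:,2])[:,None])
def cloud(s):
    v,u=np.mgrid[:420,:560];Z=s['range_z']
    C=np.stack([(u-s['cx'])/s['fx']*Z,(v-s['cy'])/s['fy']*Z,Z],-1)
    return (C-s['t'])@s['R']
def proj(s,X):
    c=np.atleast_2d(X)@s['R'].T+s['t'];return np.c_[c[:,0]/c[:,2]*s['fx']+s['cx'],c[:,1]/c[:,2]*s['fy']+s['cy']]
def ortho(s,x0,x1,y0,y1,z,k=2000):  # px/m; rows: x decreasing, cols: y decreasing
    X,Y=np.meshgrid(np.arange(x1,x0,-1/k),np.arange(y1,y0,-1/k),indexing='ij')
    p=proj(s,np.c_[X.ravel(),Y.ravel(),np.full(X.size,z)]).astype(np.float32)
    return cv2.remap(s['image'],p[:,0].reshape(X.shape),p[:,1].reshape(X.shape),cv2.INTER_CUBIC)[:,:,::-1]
E
python3 - <<'E'
from h import *
T=pickle.load(open('top.pkl','rb'));S=pickle.load(open('scene.pkl','rb'))
PT=cloud(T)
for n,(u,v) in dict(ring=(293,206),meter=(145,220),cr=(162,225),red=(148,257),mug=(414,225),tape=(360,251),base=(280,235),table=(200,270),fence=(280,182),fl=(236,225)).items(): print(n,PT[v,u].round(3))
a=cv2.resize(T['image'][150:290,110:250,::-1],(400,400),interpolation=cv2.INTER_CUBIC)
b=cv2.resize(S['image'][120:220,120:220,::-1],(400,400),interpolation=cv2.INTER_CUBIC)
c=cv2.resize(T['image'][160:260,215:355,::-1],(400,200*400//280),interpolation=cv2.INTER_CUBIC)
d=cv2.resize(S['image'][180:270,220:370,::-1],(400,240),interpolation=cv2.INTER_CUBIC)
img=np.zeros((600,800,3),np.uint8);img[:310,:400]=cv2.resize(a,(400,310));img[:310,400:]=cv2.resize(b,(400,310))
img[310:310+c.shape[0],:400]=c[:290];img[310:550,400:]=d
cv2.imwrite('pics/crops1.png',img)
E
```

```text
ring [ 0.514 -0.033  0.035]
meter [0.461 0.296 0.142]
cr [0.459 0.282 0.049]
red [0.38  0.288 0.132]
mug [ 0.471 -0.324  0.056]
tape [ 0.407 -0.2    0.022]
base [ 0.443 -0.003  0.014]
table [ 0.353  0.195 -0.001]
fence [ 0.573 -0.     0.036]
fl [0.464 0.105 0.04 ]
```

View pics/crops1.png

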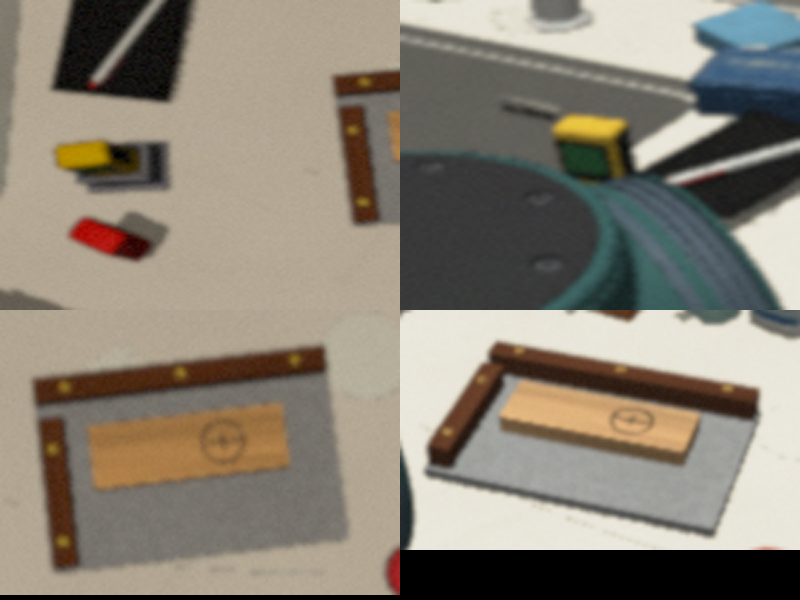

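```bash
python3 - <<'E'
from h import *
T=pickle.load(open('top.pkl','rb'));S=pickle.load(open('scene.pkl','rb'))
for nm,s,roi in(('top',T,(215,160,355,260)),('scene',S,(220,180,370,270))):
    print(nm,'cam',(-s['R'].T@s['t']).round(3))
    hsv=cv2.cvtColor(s['image'],cv2.COLOR_RGB2HSV);H,Sa,V=[hsv[...,i].astype(int) for i in range(3)]
    m0=np.zeros(H.shape,bool);m0[roi[1]:roi[3],roi[0]:roi[2]]=1
    X=px2plane(s,np.argwhere(np.ones(H.shape,bool))[:,::-1],0.030).reshape(420,560,3)
    k=2000;x1,y1=.66,.2
    big={**s};im=ortho(s,.36,x1,-.2,y1,.030,k);h=cv2.cvtColor(im,cv2.COLOR_BGR2HSV).astype(int)
    b=((h[...,1]>90)&(h[...,2]>125)&(h[...,0]<25)).astype(np.uint8)
    b=cv2.morphologyEx(b,cv2.MORPH_CLOSE,np.ones((15,15)));b=cv2.morphologyEx(b,cv2.MORPH_OPEN,np.ones((25,25)))
    n,l,st,_=cv2.connectedComponentsWithStats(b);i=1+np.argmax(st[1:,4]);c=max(cv2.findContours((l==i).astype(np.uint8),0,1)[0],key=len)
    r=cv2.minAreaRect(c);p=cv2.boxPoints(r)
    print('board',(x1-r[0][1]/k),(y1-r[0][0]/k),np.array(r[1])/k,r[2]);print(np.c_[x1-p[:,1]/k,y1-p[:,0]/k].round(4).tolist())
    im=ortho(s,.36,x1,-.2,y1,.036,k);h=cv2.cvtColor(im,cv2.COLOR_BGR2HSV).astype(int)
    f=((h[...,1]>90)&(h[...,2]<125)&((h[...,0]<20)|(h[...,0]>170))).astype(np.uint8);f=cv2.morphologyEx(f,cv2.MORPH_OPEN,np.ones((9,9)));f=cv2.morphologyEx(f,cv2.MORPH_CLOSE,np.ones((15,15)))
    n,l,st,_=cv2.connectedComponentsWithStats(f)
    for i in range(1,n):
        if st[i,4]>3000:
            c=max(cv2.findContours((l==i).astype(np.uint8),0,1)[0],key=len);r=cv2.minAreaRect(c);p=cv2.boxPoints(r)
            print('fence',(x1-r[0][1]/k),(y1-r[0][0]/k),np.array(r[1])/k,r[2]);print(np.c_[x1-p[:,1]/k,y1-p[:,0]/k].round(4).tolist())
# meter top & cradle
im=ortho(T,.3,.56,.2,.4,.139,2000);h=cv2.cvtColor(im,cv2.COLOR_BGR2HSV).astype(int)
y=((h[...,1]>150)&(h[...,2]>150)&(abs(h[...,0]-25)<8)).astype(np.uint8);c=max(cv2.findContours(y,0,1)[0],key=cv2.contourArea)
r=cv2.minAreaRect(c);print('meter top',.56-r[0][1]/2000,.4-r[0][0]/2000,np.array(r[1])/2000,r[2])
P=cloud(T);sub=P[190:275,110:200].reshape(-1,3)
for lo,hi in((.115,.15),(.04,.065)):
    q=sub[(sub[:,2]>lo)&(sub[:,2]<hi)&(sub[:,0]>.42)];r=cv2.minAreaRect((q[:,:2]*1000).astype(np.float32));print(lo,len(q),q.mean(0).round(4),r,np.median(q[:,2]))
cv2.imwrite('pics/o.png',np.hstack([cv2.resize(im,(400,520)),cv2.resize(ortho(T,.3,.56,.2,.4,.056,2000),(400,520))]))
E
```

```text
top cam [0.362 0.003 1.127]
board 0.5102699890136719 -0.002889999389648429 [0.05798275 0.17069557] 81.8698959350586
[[0.5268999934196472, 0.08569999784231186], [0.5509999990463257, -0.08330000191926956], [0.4936000108718872, -0.09149999916553497], [0.46950000524520874, 0.07750000059604645]]
fence 0.5713862457275392 0.005630142211914074 [0.0220898  0.25167961] 82.10030364990234
[[0.5649999976158142, 0.13179999589920044], [0.5996000170707703, -0.11749999970197678], [0.5777000188827515, -0.12049999833106995], [0.5432000160217285, 0.12880000472068787]]
fence 0.4676412200927735 0.10735933685302736 [0.12783829 0.0207842 ] 82.29251861572266
[[0.5296000242233276, 0.12620000541210175], [0.5324000120162964, 0.10559999942779541], [0.4056999981403351, 0.0885000005364418], [0.40290001034736633, 0.10909999907016754]]
scene cam [-0.376 -0.452  0.793]
board 0.5056948547363281 -0.005736938476562481 [0.06022928 0.1697868 ] 81.52884674072266
[[0.5230000019073486, 0.08269999921321869], [0.5479999780654907, -0.08529999852180481], [0.48840001225471497, -0.0940999984741211], [0.4634000062942505, 0.07379999
[... 455 characters left out ...]
00084400177, 0.10270000249147415]]
fence 0.46438206481933597 -0.017565429687499995 [0.01281608 0.16257909] 81.52884674072266
[[0.4587000012397766, 0.06379999965429306], [0.482699990272522, -0.09700000286102295], [0.4699999988079071, -0.09889999777078629], [0.44609999656677246, 0.061900001019239426]]
meter top 0.4630865325927735 0.31306730651855474 [0.02196501 0.03677178] 78.69007110595703
0.115 273 [0.4604 0.3096 0.1369] ((461.5522155761719, 311.9166259765625), (28.070674896240234, 42.650630950927734), 8.563847541809082) 0.13935547689860717
0.04 206 [0.4561 0.3004 0.054 ] ((461.3478088378906, 311.9021301269531), (41.30036163330078, 61.428279876708984), 4.246603012084961) 0.056051780660409285
```

View pics/o.png

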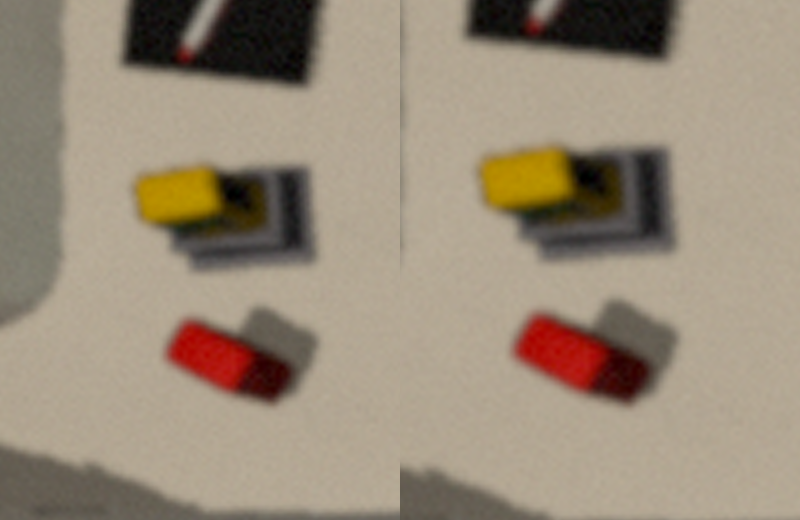

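Meter: depth gives a 28 x 43 mm top at 0.139 m, at (0.461, 0.312), yaw about 8° — it stands in a cradle 0.056 m high, so it is the right one. The board and fence sizes also match. Gaps are about 22 mm (x) and 19 mm (y), with skew near 0. I'll move the open gripper over the near side of the board.

>>> drive_tool(motion=[[0, -0.52, 0.415, 0, 0], [0, -0.52, 0.415, 0, 0], [0, -0.52, 0.415, 0, 0], [0, -0.52, 0.415, 0, 0], [0, -0.52, 0.415, 0, 0]])

```text
t: 0.6
tool_pos: [0.3526, 0.391, 0.1953]
eef_rot: [2.645, 1.694, -0.002]
wrist_force: [1.2, 0.6, 0.6]
width: 0.997
```

>>> drive_tool(motion=[[0, -0.325, 0.259, 0, 0], [0, -0.325, 0.259, 0, 0], [0, -0.325, 0.259, 0, 0], [0, -0.325, 0.259, 0, 0], [0, -0.325, 0.259, 0, 0]])

```text
t: 1.1
tool_pos: [0.4121, 0.1483, 0.1957]
eef_rot: [2.644, 1.695, -0.001]
wrist_force: [0.9, -0.0, -0.2]
width: 1.002
```

```bash
cat >> h.py <<'E'
from scipy.spatial.transform import Rotation as Ro
TH=np.radians(7.95);UX=np.array([np.cos(TH),np.sin(TH)]);UY=np.array([-np.sin(TH),np.cos(TH)]);FC=np.array([.5461,.1078])
def bench(x,y): return FC+x*UX+y*UY   # fence-corner frame -> world
def st():
    o=manip.observe();R=Ro.from_rotvec(o['eef_rot']).as_matrix()
    yaw=np.degrees(np.arctan2(R[1,0],R[0,0]));p=np.array(o['tool_pos'])
    b=p[:2]-FC;print('t %.2f p'%o['t'],p.round(4),'fc',(b@UX).round(4),(b@UY).round(4),'yaw %.2f'%yaw,'tilt',R[:2,2].round(3),'F',np.round(o['wrist_force'],1),'w %.3f'%o['width'],'q',np.round(o['q'],2))
    return p,R,yaw
def go(x,y,z,yaw=97.95):
    p,R,c=st();d=R.T@(np.array([x,y,z])-p);print('-> shift mm',(d*1000).round(1),'turn %.1f'%((c-yaw+180)%360-180))
E
python3 - <<'E'
from h import *
x=bench(-.056-.022-.016-.012,-.019-.085);print(x);go(*x,.195)
E
```

```text
[ 0.45550287 -0.00986121]
t 1.10 p [0.4121 0.1483 0.1957] fc -0.1271 0.0586 yaw 65.31 tilt [-0.    -0.001] F [ 0.9 -0.  -0.2] w 1.002 q [ 0.29 -0.05  2.25 -0.    0.95 -0.85]
-> shift mm [-125.5  105.5    0.8] turn -32.6
```

>>> drive_tool(motion=[[0, -0.1255, 0.1055, 0, -32.6], [0, -0.1255, 0.1055, 0, -32.6], [0, -0.1255, 0.1055, 0, -32.6], [0, -0.1255, 0.1055, 0, -32.6], [0, -0.1255, 0.1055, 0, -32.6]])

```text
t: 1.6
tool_pos: [0.4562, -0.0129, 0.1959]
eef_rot: [2.059, 2.371, -0.002]
wrist_force: [-1.1, 1.0, -0.3]
width: 1.002
```

>>> drive_tool(motion=[[0, 0, 0, 0.05, 0], [0, 0, 0, 0.1, 0], [0, 0, 0, 0.13, 0], [0, 0, 0, 0.13, 0], [0, 0, 0, 0.13, 0]])

```text
t: 2.1
tool_pos: [0.4562, -0.0131, 0.0663]
eef_rot: [2.06, 2.372, -0.003]
wrist_force: [0.5, -0.0, 0.1]
width: 0.999
```

```bash
python3 - <<'E'
from h import *
x=bench(-.056-.022-.016-.010,-.019-.085);go(*x,.028)
s=manip.snapshot('top');im=ortho(s,.38,.62,-.17,.17,.03,2000);cv2.imwrite('pics/o2.png',im)
E
```

```text
t 2.10 p [ 0.4562 -0.0131  0.0663] fc -0.1058 -0.1073 yaw 98.06 tilt [-0.001 -0.001] F [ 0.5 -0.   0.1] w 0.999 q [-0.08  0.22  2.26 -0.    0.66 -1.79]
-> shift mm [ 3.3  1.8 38.3] turn 0.1
```

View pics/o2.png

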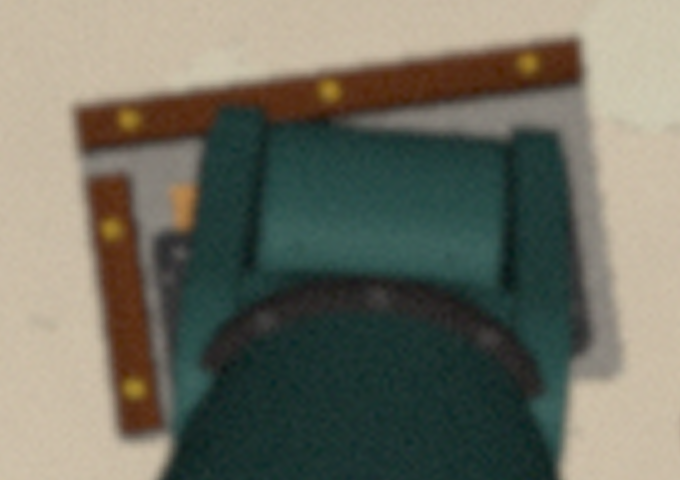

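>>> drive_tool(motion=[[0, 0.003, 0, 0.02, 0], [0, 0.003, 0, 0.038, 0], [0, 0.003, 0, 0.038, 0], [0, 0.003, 0, 0.038, 0]])

```text
t: 2.55
tool_pos: [0.4576, -0.0102, 0.0307]
eef_rot: [2.057, 2.37, 0.001]
wrist_force: [-0.5, 0.6, -0.5]
width: 0.998
```

>>> drive_tool(motion=[[0, 0, 0.007, 0, 0], [0, 0, 0.014, 0, 0], [0, 0, 0.021, 0, 0], [0, 0, 0.027, 0, 0], [0, 0, 0.03, 0, 0]])

```text
t: 3.05
tool_pos: [0.4882, -0.0059, 0.0309]
eef_rot: [2.057, 2.37, 0.001]
wrist_force: [-0.2, 0.0, -0.0]
width: 1.0
```

```bash
python3 - <<'E'
from h import *
st()
E
```

```text
t 3.05 p [ 0.4882 -0.0059  0.0309] fc -0.0731 -0.1046 yaw 98.07 tilt [ 0.003 -0.002] F [-0.2  0.  -0. ] w 1.000 q [-0.06  0.33  2.21 -0.    0.6  -1.77]
```

>>> drive_tool(motion=[[0, 0, 0.001, 0.002, 0], [0, 0, 0.002, 0.002, 0], [0, 0, 0.002, 0.002, 0]])

```text
t: 3.35
tool_pos: [0.49, -0.0056, 0.0287]
eef_rot: [2.057, 2.37, 0.001]
wrist_force: [-0.1, 0.2, 0.1]
width: 1.002
```

>>> drive_tool(motion=[[0, 0, 0.001, 0, 0], [0, 0, 0.001, 0, 0]])

```text
t: 3.55
tool_pos: [0.4909, -0.0055, 0.0287]
eef_rot: [2.057, 2.37, 0.001]
wrist_force: [-0.5, -0.9, -0.4]
width: 1.0
```

>>> drive_tool(motion=[[0, 0, 0.001, 0, 0], [0, 0, 0.001, 0, 0]])

```text
t: 3.75
tool_pos: [0.492, -0.0053, 0.0287]
eef_rot: [2.057, 2.37, 0.001]
wrist_force: [0.1, -0.2, -0.2]
width: 1.003
```

>>> drive_tool(motion=[[0, 0, 0.001, 0, 0], [0, 0, 0.001, 0, 0]])

```text
t: 3.95
tool_pos: [0.4932, -0.0052, 0.0288]
eef_rot: [2.057, 2.37, 0.001]
wrist_force: [-0.1, -0.6, -0.3]
width: 0.998
```

>>> drive_tool(motion=[[0, 0, 0.001, 0, 0], [0, 0, 0.001, 0, 0]])

```text
t: 4.15
tool_pos: [0.4943, -0.0051, 0.0288]
eef_rot: [2.057, 2.37, 0.001]
wrist_force: [0.6, -0.7, 0.5]
width: 0.997
```

>>> drive_tool(motion=[[0, 0, 0.001, 0, 0], [0, 0, 0.001, 0, 0]])

```text
t: 4.35
tool_pos: [0.4955, -0.0049, 0.0289]
eef_rot: [2.057, 2.37, 0.001]
wrist_force: [-0.2, -0.3, -0.1]
width: 1.001
```

```bash
python3 - <<'E'
from h import *
st()
s=manip.snapshot('scene');cv2.imwrite('pics/s2.png',cv2.resize(s['image'][170:270,220:370,::-1],(750,500),interpolation=cv2.INTER_CUBIC))
E
```

```text
t 4.35 p [ 0.4955 -0.0049  0.0289] fc -0.0657 -0.1046 yaw 98.07 tilt [ 0.003 -0.002] F [-0.2 -0.3 -0.1] w 1.001 q [-0.06  0.34  2.19 -0.    0.6  -1.77]
```

View pics/s2.png

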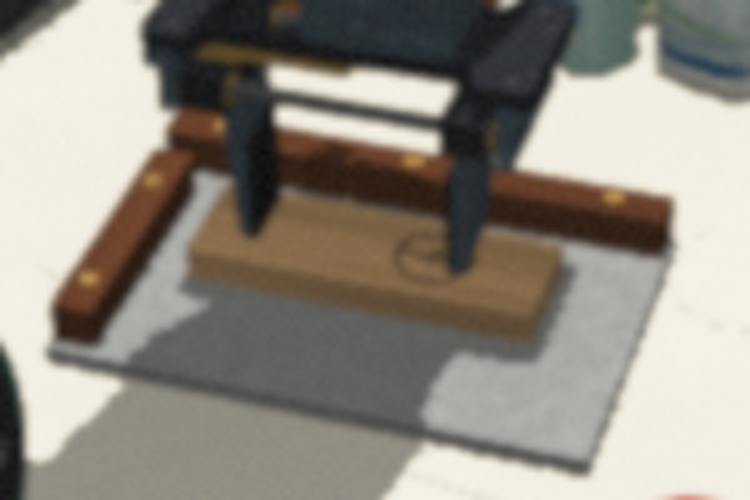

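```bash
python3 - <<'E'
from h import *
s=manip.snapshot('scene');t=manip.snapshot('top')
p,R,y=st()
f=lambda X:((proj(s,X)-[220,170])*5).round().tolist()
for sx in(-52,52):
  print('tip',sx,f(p+R@np.array([sx*1e-3,0,.011])))
  print('tip at ring z+30',f(p+R@np.array([sx*1e-3,0,-.019])))
print('board0 corners',[f(np.array([*c,.03])) for c in([0.5269,.0857],[.551,-.0833],[.4936,-.0915],[.4695,.0775])])
print('FC',f([*FC,.012]), 'fence top',f([*FC,.036]))
P=cloud(s)
for u,v in((470,285),(350,230),(300,260),(215,240),(255,225),(458,265)):
  print((u,v),P[170+v//5,220+u//5].round(4))
E
```

```text
t 4.50 p [ 0.4953 -0.0049  0.0288] fc -0.0659 -0.1046 yaw 98.08 tilt [ 0.003 -0.002] F [ 0.2 -0.5 -0.5] w 1.001 q [-0.06  0.34  2.2  -0.    0.6  -1.77]
tip -52 [[468.0, 300.0]]
tip at ring z+30 [[469.0, 249.0]]
tip 52 [[259.0, 259.0]]
tip at ring z+30 [[256.0, 209.0]]
board0 corners [[[225.0, 174.0]], [[563.0, 237.0]], [[531.0, 311.0]], [[181.0, 243.0]]]
FC [[206.0, 172.0]] fence top [[204.0, 132.0]]
(470, 285) [ 0.501  -0.0579  0.0284]
(350, 230) [0.5146 0.011  0.0285]
(300, 260) [0.4813 0.0204 0.0308]
(215, 240) [0.4791 0.0647 0.0295]
(255, 225) [0.4737 0.0393 0.0503]
(458, 265) [ 0.4814 -0.0591  0.0544]
```

```bash
python3 - <<'E'
from h import *
s=manip.snapshot('scene');P=cloud(s);hsv=cv2.cvtColor(s['image'],cv2.COLOR_RGB2HSV)
for (u0,u1) in((225,285),(440,495)):
  for v in range(100,300,10):
    r=170+v//5;c=np.arange(220+u0//5,220+u1//5)
    m=(s['image'][r,c].astype(int).sum(1)<190)&(hsv[r,c,0]>60)
    if m.any(): q=P[r,c][m];print(v,m.sum(),np.median(q,0).round(4),c[m].min(),c[m].max())
print(manip.observe()['tool_pos'],dir(manip))
E
```

```text
100 7 [0.4557 0.0283 0.1356] 267 273
110 9 [0.4695 0.043  0.1171] 265 273
120 7 [0.4743 0.0434 0.1085] 266 273
130 8 [0.4762 0.0424 0.1021] 266 273
140 6 [0.4708 0.042  0.0997] 266 271
150 9 [0.4703 0.0433 0.094 ] 265 274
160 8 [0.4709 0.0418 0.0887] 266 274
170 8 [0.4717 0.0413 0.0824] 266 273
180 6 [0.4706 0.0415 0.0772] 267 272
190 5 [0.4711 0.04   0.0727] 268 272
200 6 [0.4729 0.0417 0.065 ] 268 273
210 4 [0.4717 0.0417 0.0596] 268 271
220 2 [0.4695 0.0408 0.0557] 269 270
100 7 [ 0.4669 -0.0754  0.1589] 312 318
110 9 [ 0.4741 -0.0689  0.1485] 310 318
120 9 [ 0.4651 -0.0682  0.1464] 308 316
130 6 [ 0.4623 -0.0709  0.1443] 310 315
140 6 [ 0.463  -0.0713  0.1394] 310 315
150 5 [ 0.4618 -0.0707  0.1335] 311 315
160 8 [ 0.4725 -0.0681  0.1209] 311 318
170 6 [ 0.4822 -0.0626  0.1083] 311 316
180 7 [ 0.4834 -0.0621  0.1006] 310 316
190 7 [ 0.4837 -0.0616  0.0961] 310 316
200 8 [ 0.4843 -0.0603  0.0899] 310 317
210 7 [ 0.4847 -0.0602  0.0842] 310 316
220 7 [ 0.4843 -0.0595  0.0775] 310 316
230 5 [ 0.4835 -0.0601  0.0736] 310 314
240 3 [ 0.4844 -0.0602  0.0669] 311 313
250 4 [ 0.4822 -0.06    0.0625] 310 313
260 2 [ 0.4819 -0.0602  0.0573] 311 312
[ 0.4953043  -0.00492599  0.02881962] ['IKError', '__class__', '__delattr__', '__dict__', '__dir__', '__doc__', '__eq__', '__format__', '__ge__', '__getattribute__', '__getstate__', '__gt__', '__hash__', '__init__', '__init_subclass__', '__le__', '__lt__', '__module__', '__ne__', '__new__', '__reduce__', '__reduce_ex__', '__repr__', '__setattr__', '__sizeof__', '__str__', '__subclasshook__', '__weakref__', 'observe', 'sign_off', 'snapshot', 'tip_reach']
```

The scene crop shows the fingers over the board, with tip bottoms at crop (255,235) and (460,270), z about 0.05. The board has not moved. With the jaws open, the real tips sit about 30 mm higher than the tip data says, so they probably move with closure. I'll lift and measure the tip height open and closed.

>>> drive_tool(motion=[[0, 0, 0, -0.05, 0], [0, 0, 0, -0.07, 0], [0, 0, 0, -0.07, 0], [0, 0, 0, -0.07, 0]])

```text
t: 4.95
tool_pos: [0.4951, -0.0048, 0.0988]
eef_rot: [2.057, 2.369, 0.002]
wrist_force: [-0.5, -0.3, -0.7]
width: 1.002
```

```bash
cat >> h.py <<'E'
def tips(s,p,lab=''):
    P=cloud(s);im=s['image'].astype(int);h=cv2.cvtColor(s['image'],cv2.COLOR_RGB2HSV)
    m=(im.sum(2)<210)&(s['range_z']>0)&(np.hypot(P[...,0]-p[0],P[...,1]-p[1])<.085)&(P[...,2]>.04)&(P[...,2]<p[2]+.12)
    m=cv2.morphologyEx(m.astype(np.uint8),cv2.MORPH_OPEN,np.ones((2,2)))>0
    q=P[m];zs=np.sort(q[:,2]);print(lab,'tcp z %.4f'%p[2],'low z',zs[[5,10,20,40]].round(4));lo=q[q[:,2]<zs[10]+.02];print(' low pts xy rel',(lo.min(0)-p).round(3),(lo.max(0)-p).round(3))
E
python3 - <<'E'
from h import *
p,R,y=st()
for n in('scene','top'): tips(manip.snapshot(n),p,n)
s=manip.snapshot('scene');cv2.imwrite('pics/so.png',s['image'][:,:,::-1])
E
```

```text
t 4.95 p [ 0.4951 -0.0048  0.0988] fc -0.0661 -0.1045 yaw 98.08 tilt [ 0.004 -0.002] F [-0.5 -0.3 -0.7] w 1.002 q [-0.06  0.21  2.19 -0.    0.74 -1.77]
scene tcp z 0.0988 low z [0.0002 0.0104 0.0176 0.0395]
 low pts xy rel [ 0.137  0.028 -0.104] [ 0.245  0.223 -0.069]Traceback (most recent call last):
  File "<stdin>", line 3, in <module>
  File "h.py", line 32, in tips
    q=P[m];zs=np.sort(q[:,2]);print(lab,'tcp z %.4f'%p[2],'low z',zs[[5,10,20,40]].round(4));lo=q[q[:,2]<zs[10]+.02];print(' low pts xy rel',(lo.min(0)-p).round(3),(lo.max(0)-p).round(3))
                                                                  ~~^^^^^^^^^^^^^^
IndexError: index 5 is out of bounds for axis 0 with size 0
```

>>> drive_tool(motion=[[255, 0, 0, 0, 0], [255, 0, 0, 0, 0], [255, 0, 0, 0, 0], [255, 0, 0, 0, 0], [255, 0, 0, 0, 0]])

```text
t: 5.55
tool_pos: [0.4943, -0.0048, 0.0978]
eef_rot: [2.058, 2.371, -0.0]
wrist_force: [-0.3, 0.4, -0.0]
width: 0.595
```

>>> drive_tool(motion=[[255, 0, 0, 0, 0], [255, 0, 0, 0, 0], [255, 0, 0, 0, 0], [255, 0, 0, 0, 0], [255, 0, 0, 0, 0]])

```text
t: 6.05
tool_pos: [0.4944, -0.0048, 0.0978]
eef_rot: [2.058, 2.371, -0.0]
wrist_force: [-0.4, 0.5, 0.6]
width: 0.156
```

```bash
python3 - <<'E'
from h import *
p,R,y=st()
for n in('scene','top'): tips(manip.snapshot(n),p,n)
s=manip.snapshot('scene');a=cv2.imread('pics/so.png')[110:260,200:380];b=s['image'][110:260,200:380,::-1]
cv2.imwrite('pics/oc.png',cv2.resize(np.hstack([a,b]),(800,333),interpolation=cv2.INTER_CUBIC))
print('tip proj',((proj(s,p+R@np.array([0,0,.011]))-[200,110])*400/180+[400,0]).round())
E
```

```text
t 6.05 p [ 0.4944 -0.0048  0.0978] fc -0.0668 -0.1043 yaw 98.07 tilt [ 0.002 -0.002] F [-0.4  0.5  0.6] w 0.156 q [-0.06  0.21  2.19 -0.    0.74 -1.77]
scene tcp z 0.0978 low z [-0.0021 -0.0002  0.012   0.0237]
 low pts xy rel [ 0.135  0.056 -0.101] [ 0.252  0.224 -0.078]Traceback (most recent call last):
  File "<stdin>", line 3, in <module>
  File "h.py", line 32, in tips
    q=P[m];zs=np.sort(q[:,2]);print(lab,'tcp z %.4f'%p[2],'low z',zs[[5,10,20,40]].round(4));lo=q[q[:,2]<zs[10]+.02];print(' low pts xy rel',(lo.min(0)-p).round(3),(lo.max(0)-p).round(3))
                                                                  ~~^^^^^^^^^^^^^^
IndexError: index 5 is out of bounds for axis 0 with size 0
```

>>> drive_tool(motion=[[255, 0, 0, 0, 0], [255, 0, 0, 0, 0]])

```text
t: 6.35
tool_pos: [0.4943, -0.0048, 0.0978]
eef_rot: [2.058, 2.371, -0.0]
wrist_force: [0.0, -0.3, 0.8]
width: 0.005
```

```bash
python3 - <<'E'
from h import *
p,R,y=st()
s=manip.snapshot('scene');a=cv2.imread('pics/so.png')[110:260,200:380];b=s['image'][110:260,200:380,::-1]
cv2.imwrite('pics/oc.png',cv2.resize(np.hstack([a,b]),(800,333),interpolation=cv2.INTER_CUBIC))
for z in(.011,-.01,-.03):print('tip proj',((proj(s,p+R@np.array([0,0,z]))-[200,110])*400/180+[400,0]).round())
P=cloud(s);m=(s['image'].astype(int).sum(2)<200)&(s['range_z']>0)&(np.hypot(P[...,0]-p[0],P[...,1]-p[1])<.06)&(P[...,2]>.06)
q=P[m];q=q[np.argsort(q[:,2])];print(q[:30:3].round(4))
E
```

```text
t 6.35 p [ 0.4943 -0.0048  0.0978] fc -0.0668 -0.1043 yaw 98.07 tilt [ 0.002 -0.002] F [ 0.  -0.3  0.8] w 0.005 q [-0.06  0.21  2.19 -0.    0.74 -1.77][ WARN:0@2.522] global loadsave.cpp:275 findDecoder imread_('pics/so.png'): can't open/read file: check file path/integrity
Traceback (most recent call last):
TypeError: 'NoneType' object is not subscriptable
```

```bash
python3 - <<'E'
from h import *
p,R,y=st()
s=manip.snapshot('scene');b=s['image'][110:260,200:380,::-1]
cv2.imwrite('pics/oc.png',cv2.resize(b,(720,600),interpolation=cv2.INTER_CUBIC))
for z in(.011,-.01,-.03):print('tip proj',((proj(s,p+R@np.array([0,0,z]))-[200,110])*4).round())
P=cloud(s);m=(s['image'].astype(int).sum(2)<200)&(s['range_z']>0)&(np.hypot(P[...,0]-p[0],P[...,1]-p[1])<.06)&(P[...,2]>.06)
q=P[m];q=q[np.argsort(q[:,2])];print(q[:30:3].round(4))
E
```

```text
t 6.40 p [ 0.4944 -0.0048  0.0978] fc -0.0668 -0.1044 yaw 98.07 tilt [ 0.002 -0.002] F [ 0.1 -0.6  0. ] w 0.006 q [-0.06  0.21  2.19 -0.    0.74 -1.77]
tip proj [[367. 369.]]
tip proj [[366. 339.]]
tip proj [[366. 309.]]
[[ 0.4783 -0.0016  0.119 ]
 [ 0.4732 -0.0067  0.121 ]
 [ 0.4769 -0.0098  0.1223]
 [ 0.4759 -0.0029  0.1236]
 [ 0.4789 -0.0089  0.1261]
 [ 0.4871 -0.0147  0.128 ]
 [ 0.4727 -0.012   0.1283]
 [ 0.4755 -0.0032  0.1292]
 [ 0.4745 -0.0136  0.1303]
 [ 0.4871 -0.0147  0.1307]]
```

View pics/oc.png

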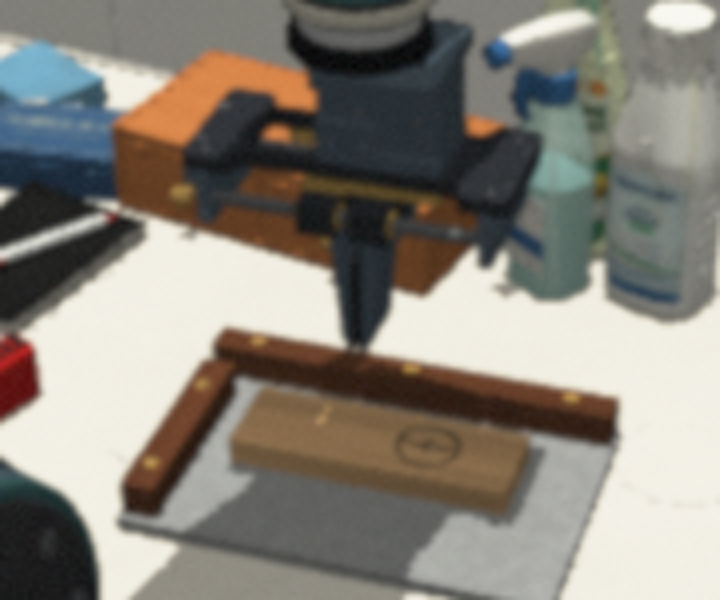

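```bash
python3 - <<'E'
from h import *
s=manip.snapshot('scene');P=cloud(s)
for v in range(180,204,2): print(v,[(int(s['image'][v,u].astype(int).sum()),*P[v,u].round(3).tolist()) for u in(286,289,292)])
E
```

```text
180 [(129, 0.473, -0.003, 0.159), (81, 0.477, -0.008, 0.159), (137, 0.474, -0.017, 0.163)]
182 [(135, 0.471, -0.004, 0.156), (78, 0.474, -0.009, 0.155), (142, 0.474, -0.017, 0.157)]
184 [(136, 0.472, -0.003, 0.15), (77, 0.476, -0.008, 0.149), (138, 0.475, -0.016, 0.152)]
186 [(136, 0.473, -0.002, 0.144), (78, 0.474, -0.009, 0.145), (135, 0.475, -0.016, 0.147)]
188 [(154, 0.477, -0.0, 0.136), (80, 0.475, -0.009, 0.139), (140, 0.478, -0.014, 0.139)]
190 [(197, 0.473, -0.002, 0.133), (77, 0.476, -0.008, 0.133), (128, 0.476, -0.015, 0.135)]
192 [(220, 0.472, -0.002, 0.128), (66, 0.474, -0.009, 0.129), (149, 0.477, -0.015, 0.129)]
194 [(321, 0.476, -0.0, 0.12), (85, 0.475, -0.008, 0.123), (231, 0.478, -0.014, 0.123)]
196 [(432, 0.474, -0.001, 0.117), (237, 0.476, -0.008, 0.117), (461, 0.476, -0.015, 0.119)]
198 [(165, 0.569, 0.05, 0.034), (200, -0.376, -0.452, 0.793), (374, 0.576, 0.036, 0.034)]
200 [(121, 0.563, 0.047, 0.033), (133, 0.564, 0.038, 0.035), (181, 0.568, 0.032, 0.034)]
202 [(113, 0.556, 0.043, 0.033), (150, 0.559, 0.036, 0.032), (133, 0.559, 0.028, 0.036)]
```

>>> drive_tool(motion=[[255, 0, -0.042, 0, 0], [255, 0, -0.042, 0, 0], [255, 0, -0.042, 0.03, 0], [255, 0, -0.042, 0.04, 0], [255, 0, -0.042, 0.04, 0]])

```text
t: 7.0
tool_pos: [0.4519, -0.0107, 0.0566]
eef_rot: [-2.059, -2.372, 0.003]
wrist_force: [-0.2, 0.4, 0.1]
width: 0.008
```

>>> drive_tool(motion=[[255, 0, 0, 0.01, 0], [255, 0, 0, 0.02, 0], [255, 0, 0, 0.028, 0], [255, 0, 0, 0.028, 0]])

```text
t: 7.4
tool_pos: [0.4513, -0.0106, 0.0276]
eef_rot: [-2.059, -2.371, 0.005]
wrist_force: [-0.2, -0.1, -0.5]
width: 0.005
```

```bash
python3 - <<'E'
from h import *
p,R,y=st();s=manip.snapshot('scene');P=cloud(s);p0=proj(s,p)[0].round().astype(int);print(p0)
for v in range(p0[1]-16,p0[1]+12,2): print(v,[(int(s['image'][v,u].astype(int).sum()),*P[v,u].round(3).tolist()) for u in(p0[0]-6,p0[0]-3,p0[0])])
E
```

```text
t 7.40 p [ 0.4513 -0.0106  0.0276] fc -0.1103 -0.1042 yaw 98.08 tilt [-0.003 -0.001] F [-0.2 -0.1 -0.5] w 0.005 q [-0.07  0.29  2.28 -0.    0.57 -1.78]
[286 234]
218 [(140, 0.429, -0.009, 0.089), (76, 0.434, -0.014, 0.087), (137, 0.434, -0.021, 0.089)]
220 [(141, 0.429, -0.008, 0.083), (71, 0.434, -0.013, 0.081), (126, 0.435, -0.02, 0.083)]
222 [(128, 0.429, -0.008, 0.077), (79, 0.434, -0.013, 0.075), (130, 0.434, -0.021, 0.078)]
224 [(143, 0.43, -0.007, 0.07), (71, 0.431, -0.015, 0.072), (132, 0.43, -0.023, 0.076)]
226 [(152, 0.433, -0.006, 0.063), (77, 0.433, -0.013, 0.065), (141, 0.432, -0.021, 0.068)]
228 [(153, 0.432, -0.006, 0.057), (68, 0.433, -0.013, 0.059), (141, 0.433, -0.021, 0.062)]
230 [(182, 0.429, -0.008, 0.055), (68, 0.431, -0.014, 0.055), (142, 0.431, -0.022, 0.058)]
232 [(234, 0.432, -0.006, 0.046), (143, 0.432, -0.014, 0.049), (180, 0.432, -0.021, 0.051)]
234 [(282, 0.461, 0.01, 0.013), (271, 0.466, 0.005, 0.011), (265, 0.464, -0.004, 0.016)]
236 [(284, 0.458, 0.009, 0.01), (294, 0.461, 0.003, 0.01), (287, 0.462, -0.004, 0.011)]
238 [(295, 0.45, 0.005, 0.012), (285, 0.453, -0.002, 0.012), (289, 0.459, -0.006, 0.008)]
240 [(287, 0.443, 0.001, 0.012), (289, 0.448, -0.004, 0.01), (295, 0.451, -0.01, 0.01)]
242 [(295, 0.439, -0.001, 0.01), (295, 0.441, -0.008, 0.011), (291, 0.445, -0.013, 0.009)]
244 [(297, 0.431, -0.005, 0.011), (298, 0.433, -0.012, 0.012), (297, 0.438, -0.017, 0.01)]
```

Depth consistently puts the finger ends about 30 mm above where the reported TCP implies, open or shut, while the worktop, board and meter heights come out right in the same images. I'll settle it by a careful touch on the base (12 mm high).

>>> drive_tool(motion=[[255, 0, 0, 0.01, 0], [255, 0, 0, 0.018, 0], [255, 0, 0, 0.024, 0], [255, 0, 0, 0.024, 0], [255, 0, 0, 0.024, 0]])

```text
t: 7.95
tool_pos: [0.4514, -0.0107, 0.004]
eef_rot: [-2.058, -2.371, 0.005]
wrist_force: [-0.3, 0.4, 0.3]
width: 0.006
```

```bash
python3 - <<'E'
from h import *
p,R,y=st();s=manip.snapshot('scene');P=cloud(s)
for v in range(228,252,2): print(v,[(int(s['image'][v,u].astype(int).sum()),*P[v,u].round(3).tolist()) for u in(281,284)])
E
```

```text
t 7.95 p [ 0.4514 -0.0107  0.004 ] fc -0.1102 -0.1042 yaw 98.08 tilt [-0.003 -0.001] F [-0.3  0.4  0.3] w 0.006 q [-0.07  0.35  2.27 -0.    0.52 -1.78]
228 [(127, 0.432, -0.009, 0.059), (92, 0.431, -0.017, 0.062)]
230 [(127, 0.43, -0.01, 0.054), (91, 0.432, -0.016, 0.055)]
232 [(130, 0.432, -0.008, 0.047), (87, 0.432, -0.016, 0.049)]
234 [(136, 0.429, -0.01, 0.044), (96, 0.432, -0.016, 0.044)]
236 [(134, 0.431, -0.009, 0.036), (92, 0.432, -0.015, 0.037)]
238 [(141, 0.428, -0.01, 0.033), (87, 0.432, -0.016, 0.032)]
240 [(201, 0.431, -0.008, 0.024), (121, 0.432, -0.015, 0.026)]
242 [(294, 0.439, -0.004, 0.01), (273, 0.442, -0.01, 0.01)]
244 [(294, 0.433, -0.007, 0.01), (293, 0.434, -0.014, 0.012)]
246 [(292, 0.425, -0.011, 0.012), (286, 0.429, -0.016, 0.011)]
248 [(290, 0.422, -0.012, 0.009), (285, 0.422, -0.02, 0.012)]
250 [(267, 0.415, -0.016, 0.01), (276, 0.418, -0.022, 0.01)]
```

>>> drive_tool(motion=[[255, 0, 0, 0.004, 0], [255, 0, 0, 0.007, 0], [255, 0, 0, 0.007, 0]])

```text
t: 8.3
tool_pos: [0.4513, -0.0107, -0.0031]
eef_rot: [-2.059, -2.371, 0.005]
wrist_force: [-0.8, 0.6, 0.9]
width: 0.002
```

>>> drive_tool(motion=[[255, 0, 0, 0.001, 0], [255, 0, 0, 0.002, 0], [255, 0, 0, 0.002, 0]])

```text
t: 8.6
tool_pos: [0.4513, -0.0107, -0.0052]
eef_rot: [-2.059, -2.371, 0.005]
wrist_force: [-0.3, 0.3, 0.5]
width: 0.006
```

>>> drive_tool(motion=[[255, 0, 0, 0.001, 0], [255, 0, 0, 0.001, 0]])

```text
t: 8.8
tool_pos: [0.4513, -0.0107, -0.0061]
eef_rot: [-2.059, -2.371, 0.005]
wrist_force: [-1.6, -0.4, 2.5]
width: 0.005
```

>>> drive_tool(motion=[[255, 0, 0, 0.001, 0], [255, 0, 0, 0.001, 0]])

```text
t: 9.0
tool_pos: [0.4514, -0.0107, -0.0062]
eef_rot: [-2.058, -2.371, 0.005]
wrist_force: [-10.5, 0.7, 33.2]
width: 0.003
```

The touch comes at reported z = -0.0061, so the tips are 18 mm above the reported TCP: true tip z = z + 0.018. From here I use that. I'll back off, reopen, and push with both fingers.

>>> drive_tool(motion=[[0, 0, 0, -0.006, 0], [0, 0, 0, -0.006, 0], [0, 0, 0, -0.006, 0], [0, 0, 0, -0.006, 0], [0, 0, 0, -0.006, 0]])

```text
t: 9.5
tool_pos: [0.4512, -0.0107, -0.0005]
eef_rot: [-2.058, -2.371, 0.005]
wrist_force: [0.3, 0.1, 0.3]
width: 0.413
```

>>> drive_tool(motion=[[0, 0, 0, 0, 0], [0, 0, 0, 0, 0], [0, 0, 0, 0, 0], [0, 0, 0, 0, 0], [0, 0, 0, 0, 0]])

```text
t: 10.0
tool_pos: [0.4513, -0.0107, -0.0005]
eef_rot: [-2.058, -2.371, 0.005]
wrist_force: [0.1, -0.1, -0.4]
width: 0.854
```

>>> drive_tool(motion=[[0, 0, 0, 0, 0], [0, 0, 0.007, 0, 0], [0, 0, 0.014, 0, 0], [0, 0, 0.021, 0, 0], [0, 0, 0.028, 0, 0]])

```text
t: 10.5
tool_pos: [0.4795, -0.0066, -0.0006]
eef_rot: [-2.058, -2.371, 0.006]
wrist_force: [-2.6, -0.5, 1.0]
width: 0.998
```

```bash
python3 - <<'E'
from h import *
st()
E
```

```text
t 10.50 p [ 0.4795 -0.0066 -0.0006] fc -0.0818 -0.1041 yaw 98.08 tilt [-0.004 -0.001] F [-2.6 -0.5  1. ] w 0.998 q [-0.06  0.39  2.22 -0.    0.54 -1.77]
```

>>> drive_tool(motion=[[0, 0, 0.003, 0, 0], [0, 0, 0.005, 0, 0], [0, 0, 0.007, 0, 0], [0, 0, 0.007, 0, 0]])

```text
t: 10.9
tool_pos: [0.4867, -0.0056, -0.0007]
eef_rot: [-2.058, -2.371, 0.006]
wrist_force: [-1.0, 0.3, -0.1]
width: 1.004
```

>>> drive_tool(motion=[[0, 0, 0.001, 0, 0], [0, 0, 0.001, 0, 0]])

```text
t: 11.1
tool_pos: [0.4877, -0.0055, -0.0006]
eef_rot: [-2.058, -2.371, 0.005]
wrist_force: [-0.3, 0.7, -0.5]
width: 1.002
```

>>> drive_tool(motion=[[0, 0, 0.001, 0, 0], [0, 0, 0.001, 0, 0]])

```text
t: 11.3
tool_pos: [0.4888, -0.0054, -0.0007]
eef_rot: [-2.058, -2.371, 0.005]
wrist_force: [-0.7, 0.2, 0.2]
width: 1.0
```

>>> drive_tool(motion=[[0, 0, 0.0007, 0, 0], [0, 0, 0.0007, 0, 0]])

```text
t: 11.5
tool_pos: [0.4892, -0.0052, -0.0007]
eef_rot: [-2.058, -2.37, 0.006]
wrist_force: [-3.3, -0.3, 2.6]
width: 1.001
```

>>> drive_tool(motion=[[0, 0, 0.0007, 0, 0], [0, 0, 0.0007, 0, 0]])

```text
t: 11.7
tool_pos: [0.4892, -0.0051, -0.0008]
eef_rot: [-2.058, -2.369, 0.007]
wrist_force: [-5.8, -1.2, 4.6]
width: 0.997
```

```bash
python3 - <<'E'
from h import *
p,R,y=st();s=manip.snapshot('scene');cv2.imwrite('pics/s3.png',cv2.resize(s['image'][170:260,220:370,::-1],(750,450),interpolation=cv2.INTER_CUBIC))
E
```

```text
t 11.70 p [ 0.4892 -0.0051 -0.0008] fc -0.0719 -0.104 yaw 98.05 tilt [-0.006 -0.001] F [-5.8 -1.2  4.6] w 0.997 q [-0.06  0.4   2.2  -0.    0.55 -1.77]
```

View pics/s3.png

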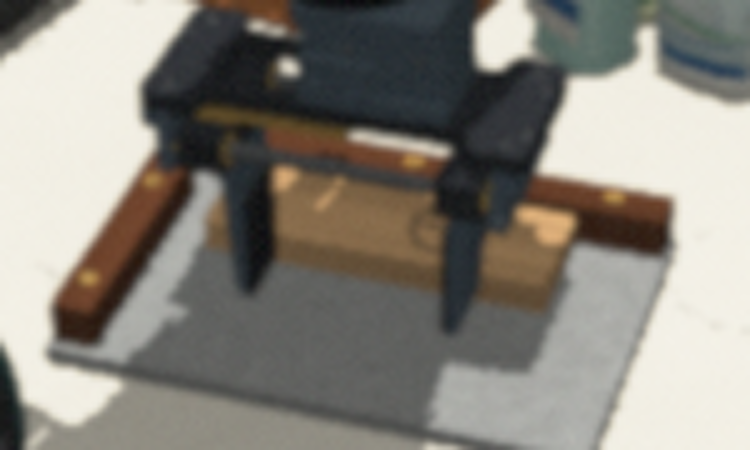

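The crop shows the board's far side against the far fence with both fingers on its near side. Contact came at fc x = -0.0719, against -0.072 predicted, at 6 N, so x/y are trustworthy. Next I push from the -y end.

>>> drive_tool(motion=[[0, 0, -0.006, 0, 0], [0, 0, -0.006, 0, 0], [255, 0, -0.006, -0.045, 0], [255, 0, -0.006, -0.05, 0], [255, 0, -0.006, -0.05, 0]])

```text
t: 12.25
tool_pos: [0.4848, -0.006, 0.0504]
eef_rot: [-2.059, -2.371, 0.004]
wrist_force: [0.3, -0.3, -0.8]
width: 0.769
```

>>> drive_tool(motion=[[255, -0.06, 0.03, 0, 0], [255, -0.118, 0.054, 0, 0], [255, -0.118, 0.054, 0, 0], [255, -0.118, 0.054, 0, 0], [255, -0.118, 0.054, 0, 0]])

```text
t: 12.75
tool_pos: [0.5542, -0.1155, 0.0492]
eef_rot: [-2.06, -2.369, 0.005]
wrist_force: [0.1, -0.1, 0.1]
width: 0.326
```

>>> drive_tool(motion=[[255, 0, 0, 0.01, 0], [255, 0, 0, 0.01, 0], [255, 0, 0, 0.01, 0], [255, 0, 0, 0.01, 0]])

```text
t: 13.15
tool_pos: [0.554, -0.115, 0.0391]
eef_rot: [-2.059, -2.37, 0.005]
wrist_force: [-0.2, -0.3, 0.1]
width: 0.003
```

```bash
python3 - <<'E'
from h import *
go(*bench(-.024,-.222),-.0005)
s=manip.snapshot('top');cv2.imwrite('pics/o3.png',ortho(s,.38,.62,-.17,.17,.03,2000))
E
```

```text
t 13.15 p [ 0.554  -0.115   0.0391] fc -0.023 -0.2218 yaw 98.03 tilt [-0.004 -0.001] F [-0.2 -0.3  0.1] w 0.003 q [-0.25  0.41  2.05 -0.    0.68 -1.95]
-> shift mm [-0.2 -0.8 39.6] turn 0.1
```

>>> drive_tool(motion=[[255, 0, -0.001, 0.03, 0], [255, 0, -0.001, 0.0395, 0], [255, 0, -0.001, 0.0395, 0], [255, 0, -0.001, 0.0395, 0]])

```text
t: 13.6
tool_pos: [0.5532, -0.1153, 0.0003]
eef_rot: [-2.059, -2.37, 0.005]
wrist_force: [0.3, 0.6, -0.8]
width: 0.008
```

>>> drive_tool(motion=[[255, 0.008, 0, 0, 0], [255, 0.016, 0, 0, 0], [255, 0.024, 0, 0, 0], [255, 0.032, 0, 0, 0], [255, 0.034, 0, 0, 0]])

```text
t: 14.1
tool_pos: [0.5485, -0.0808, 0.0005]
eef_rot: [-2.058, -2.371, 0.004]
wrist_force: [-0.0, -2.7, 1.8]
width: 0.007
```

```bash
python3 - <<'E'
from h import *
st()
E
```

```text
t 14.10 p [ 5.485e-01 -8.080e-02  5.000e-04] fc -0.0237 -0.1871 yaw 98.07 tilt [-0.003 -0.001] F [-0.  -2.7  1.8] w 0.007 q [-0.19  0.47  2.07 -0.    0.6  -1.9 ]
```

>>> drive_tool(motion=[[255, 0.001, 0, 0, 0], [255, 0.002, 0, 0, 0], [255, 0.002, 0, 0, 0]])

```text
t: 14.4
tool_pos: [0.5482, -0.0788, 0.0004]
eef_rot: [-2.058, -2.371, 0.005]
wrist_force: [0.7, 0.0, -0.3]
width: 0.005
```

>>> drive_tool(motion=[[255, 0.0007, 0, 0, 0], [255, 0.0007, 0, 0, 0]])

```text
t: 14.6
tool_pos: [0.5481, -0.0781, 0.0004]
eef_rot: [-2.059, -2.371, 0.005]
wrist_force: [0.2, -0.6, 1.3]
width: 0.006
```

>>> drive_tool(motion=[[255, 0.0007, 0, 0, 0], [255, 0.0007, 0, 0, 0]])

```text
t: 14.8
tool_pos: [0.5479, -0.0775, 0.0004]
eef_rot: [-2.059, -2.37, 0.005]
wrist_force: [1.0, -2.1, 1.2]
width: 0.006
```

>>> drive_tool(motion=[[255, 0.0007, 0, 0, 0], [255, 0.0007, 0, 0, 0]])

```text
t: 15.0
tool_pos: [0.5479, -0.0768, 0.0004]
eef_rot: [-2.059, -2.37, 0.005]
wrist_force: [0.7, -2.2, -0.1]
width: 0.006
```

>>> drive_tool(motion=[[255, 0.0007, 0, 0, 0], [255, 0.0007, 0, 0, 0]])

```text
t: 15.2
tool_pos: [0.5478, -0.076, 0.0004]
eef_rot: [-2.059, -2.37, 0.005]
wrist_force: [0.1, -0.4, 0.3]
width: 0.005
```

>>> drive_tool(motion=[[255, 0.0007, 0, 0, 0], [255, 0.0007, 0, 0, 0]])

```text
t: 15.4
tool_pos: [0.5477, -0.0752, 0.0004]
eef_rot: [-2.059, -2.371, 0.005]
wrist_force: [-0.8, -0.5, 0.5]
width: 0.004
```

>>> drive_tool(motion=[[255, 0.0007, 0, 0, 0], [255, 0.0007, 0, 0, 0]])

```text
t: 15.6
tool_pos: [0.5475, -0.0745, 0.0004]
eef_rot: [-2.059, -2.371, 0.005]
wrist_force: [0.6, -1.7, -0.0]
width: 0.008
```

>>> drive_tool(motion=[[255, 0.0008, 0, 0, 0], [255, 0.0008, 0, 0, 0]])

```text
t: 15.8
tool_pos: [0.5474, -0.0736, 0.0004]
eef_rot: [-2.059, -2.371, 0.005]
wrist_force: [0.4, -0.8, -0.3]
width: 0.006
```

>>> drive_tool(motion=[[255, 0.0008, 0, 0, 0], [255, 0.0008, 0, 0, 0]])

```text
t: 16.0
tool_pos: [0.5475, -0.0733, 0.0004]
eef_rot: [-2.058, -2.372, 0.005]
wrist_force: [0.4, -9.7, -0.5]
width: 0.002
```

>>> drive_tool(motion=[[255, 0.0008, 0, 0, 0], [255, 0.0008, 0, 0, 0]])

```text
t: 16.2
tool_pos: [0.5475, -0.0733, 0.0005]
eef_rot: [-2.059, -2.373, 0.006]
wrist_force: [0.3, -12.6, -1.1]
width: 0.008
```

>>> drive_tool(motion=[[255, 0.0008, 0, 0, 0], [255, 0.0008, 0, 0, 0]])

```text
t: 16.4
tool_pos: [0.5475, -0.0734, 0.0005]
eef_rot: [2.057, 2.373, -0.007]
wrist_force: [-0.3, -12.4, -1.3]
width: 0.006
```

```bash
python3 - <<'E'
from h import *
p,R,y=st();s=manip.snapshot('scene');cv2.imwrite('pics/s4.png',cv2.resize(s['image'][170:260,220:370,::-1],(750,450),interpolation=cv2.INTER_CUBIC))
E
```

```text
t 16.40 p [ 5.475e-01 -7.340e-02  5.000e-04] fc -0.0236 -0.1796 yaw 98.15 tilt [-0.002 -0.004] F [ -0.3 -12.4  -1.3] w 0.006 q [-0.17  0.47  2.08 -0.01  0.6  -1.88]
```

View pics/s4.png

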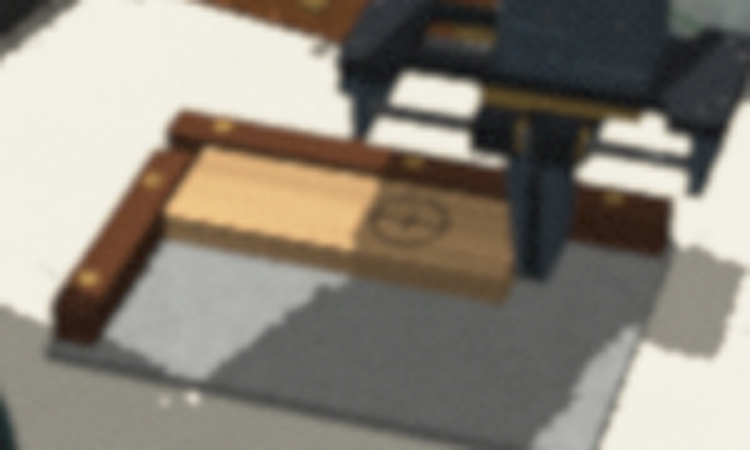

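The crop shows the board's +y end against the left fence and its far side along the far fence, with the ring clear at crop (408,220). Force is 12 N. Now a second light two-finger press in x to square it.

>>> drive_tool(motion=[[255, -0.008, 0, 0, 0], [255, -0.008, 0, 0, 0], [0, -0.008, 0, -0.045, 0], [0, -0.008, 0, -0.05, 0], [0, -0.008, 0, -0.05, 0]])

```text
t: 16.95
tool_pos: [0.5497, -0.0811, 0.0516]
eef_rot: [2.056, 2.371, -0.005]
wrist_force: [-0.3, -0.1, -0.4]
width: 0.239
```

>>> drive_tool(motion=[[0, 0.05, -0.04, 0, 0], [0, 0.1, -0.066, 0, 0], [0, 0.1, -0.066, 0, 0], [0, 0.1, -0.066, 0, 0], [0, 0.1, -0.066, 0, 0]])

```text
t: 17.45
tool_pos: [0.4701, 0.0087, 0.0508]
eef_rot: [2.056, 2.372, -0.005]
wrist_force: [0.1, -0.4, -0.0]
width: 0.675
```

>>> drive_tool(motion=[[0, 0, 0, 0.01, 0], [0, 0, 0, 0.01, 0], [0, 0, 0, 0.01, 0], [0, 0, 0, 0.01, 0]])

```text
t: 17.85
tool_pos: [0.4702, 0.0083, 0.0406]
eef_rot: [2.056, 2.372, -0.005]
wrist_force: [-0.4, -1.0, -0.1]
width: 0.997
```

```bash
python3 - <<'E'
from h import *
go(*bench(-.092,-.085),-.0005)
E
```

```text
t 17.85 p [0.4702 0.0083 0.0406] fc -0.0889 -0.0881 yaw 98.16 tilt [-0.001 -0.004] F [-0.4 -1.  -0.1] w 0.997 q [-0.03  0.29  2.24 -0.01  0.61 -1.74]
-> shift mm [ 3.2 -3.1 41.1] turn 0.2
```

>>> drive_tool(motion=[[0, 0.003, -0.003, 0.03, 0.2], [0, 0.003, -0.003, 0.041, 0.2], [0, 0.003, -0.003, 0.041, 0.2], [0, 0.003, -0.003, 0.041, 0.2]])

```text
t: 18.25
tool_pos: [0.467, 0.0106, -0.0001]
eef_rot: [2.061, 2.369, -0.006]
wrist_force: [1.2, 0.9, -0.9]
width: 1.002
```

>>> drive_tool(motion=[[0, 0, 0.007, 0, 0], [0, 0, 0.013, 0, 0], [0, 0, 0.017, 0, 0], [0, 0, 0.018, 0, 0]])

```text
t: 18.65
tool_pos: [0.4859, 0.0131, 0.0003]
eef_rot: [2.06, 2.368, -0.005]
wrist_force: [0.4, -0.2, -0.9]
width: 0.999
```

>>> drive_tool(motion=[[0, 0, 0.0007, 0, 0], [0, 0, 0.0007, 0, 0]])

```text
t: 18.85
tool_pos: [0.4865, 0.0133, 0.0003]
eef_rot: [2.06, 2.368, -0.005]
wrist_force: [-0.2, -0.2, 0.1]
width: 1.002
```

>>> drive_tool(motion=[[0, 0, 0.0007, 0, 0], [0, 0, 0.0007, 0, 0]])

```text
t: 19.05
tool_pos: [0.4867, 0.0133, 0.0001]
eef_rot: [2.06, 2.369, -0.006]
wrist_force: [-2.1, -1.4, 1.9]
width: 0.997
```

```bash
python3 - <<'E'
from h import *
st()
E
```

```text
t 19.05 p [4.867e-01 1.330e-02 1.000e-04] fc -0.0719 -0.0854 yaw 97.97 tilt [-0.001 -0.004] F [-2.1 -1.4  1.9] w 0.997 q [-0.02  0.39  2.21 -0.01  0.54 -1.72]
```

>>> drive_tool(motion=[[0, 0, 0.0007, 0, 0], [0, 0, 0.0007, 0, 0]])

```text
t: 19.25
tool_pos: [0.4867, 0.0134, 0.0]
eef_rot: [2.061, 2.37, -0.007]
wrist_force: [-5.9, -1.2, 4.2]
width: 0.998
```

>>> drive_tool(motion=[[0, 0, -0.006, 0, 0], [0, 0, -0.006, 0, 0], [0, 0, -0.006, -0.05, 0], [0, 0, -0.006, -0.1, 0], [0, 0, -0.006, -0.15, 0]])

```text
t: 19.75
tool_pos: [0.4807, 0.0132, 0.1516]
eef_rot: [2.061, 2.37, -0.008]
wrist_force: [-0.0, 0.8, -0.1]
width: 0.998
```

>>> drive_tool(motion=[[0, 0.04, 0, -0.015, 0], [0, 0.09, 0.01, -0.015, 0], [0, 0.14, 0.02, -0.015, 0], [0, 0.19, 0.023, -0.015, 0], [0, 0.23, 0.023, -0.015, 0]])

```text
t: 20.25
tool_pos: [0.4715, 0.2467, 0.166]
eef_rot: [2.061, 2.37, -0.006]
wrist_force: [0.4, -0.1, 0.7]
width: 1.001
```

```bash
python3 - <<'E'
from h import *
go(.462,.3125,.15)
s=manip.snapshot('top')
k=4000
im=ortho(s,.42,.60,-.13,.15,.030,k);h=cv2.cvtColor(im,cv2.COLOR_BGR2HSV).astype(int)
b=((h[...,1]>80)&(h[...,2]>125)&(h[...,0]<25)).astype(np.uint8);b=cv2.morphologyEx(b,cv2.MORPH_CLOSE,np.ones((31,31)));b=cv2.morphologyEx(b,cv2.MORPH_OPEN,np.ones((51,51)))
c=max(cv2.findContours(b,0,1)[0],key=cv2.contourArea);r=cv2.minAreaRect(c)
w=np.array([.60-r[0][1]/k,.15-r[0][0]/k]);print('board',w.round(4),np.array(r[1])/k,r[2],'fc',(w-FC)@UX,(w-FC)@UY,'expect -.028 -.085')
cv2.imwrite('pics/o5.png',cv2.resize(im,None,fx=.6,fy=.6))
# ring: dark pixels on the board
M=bench(-.028,-.115);print('spot expected',M)
g=cv2.cvtColor(im,cv2.COLOR_BGR2GRAY).astype(np.float32);bg=cv2.medianBlur(g.astype(np.uint8),101).astype(np.float32)
v,u=np.nonzero((bg-g)>25);x=.60-v/k;y=.15-u/k;d=np.hypot(x-M[0],y-M[1])<.024
(cx,cy),rad=cv2.minEnclosingCircle(np.c_[x[d],y[d]].astype(np.float32));print('ring',d.sum(),x[d].mean(),y[d].mean(),cx,cy,rad)
E
```

```text
t 20.25 p [0.4715 0.2467 0.166 ] fc -0.0547 0.1479 yaw 97.99 tilt [-0.002 -0.004] F [ 0.4 -0.1  0.7] w 1.001 q [ 0.44  0.16  2.09 -0.    0.9  -1.27]
-> shift mm [66.5 -0.2 15.8] turn 0.0
board [0.5324 0.0208] [0.06167191 0.17434729] 82.09283447265625 fc -0.025619110082269813 -0.08428759667784669 expect -.028 -.085
spot expected [ 0.53427462 -0.0099674 ]
ring 3 0.536 -0.010416666666666676 0.5360000133514404 -0.010375000536441803 0.0004750002990476787
```

>>> drive_tool(motion=[[0, 0.05, 0, 0, 0], [0, 0.0665, 0, 0, 0], [0, 0.0665, 0, 0.01, 0], [0, 0.0665, 0, 0.015, 0], [0, 0.0665, 0, 0.015, 0]])

```text
t: 20.8
tool_pos: [0.4612, 0.3153, 0.1499]
eef_rot: [-2.061, -2.371, 0.007]
wrist_force: [0.1, -0.4, -0.1]
width: 0.999
```

```bash
python3 - <<'E'
from h import *
go(.462,.3125,.057)
s=manip.snapshot('top');a=cv2.resize(s['image'][180:270,100:220,::-1],(400,300),interpolation=cv2.INTER_CUBIC)
b=cv2.resize(ortho(s,.46,.60,-.10,.10,.030,2000),(400,280));s=manip.snapshot('scene');c=cv2.resize(s['image'][100:200,110:230,::-1],(400,300),interpolation=cv2.INTER_CUBIC)
im=np.zeros((600,800,3),np.uint8);im[:300,:400]=a;im[:300,400:]=c;im[300:580,:400]=b
cv2.imwrite('pics/m1.png',im)
E
```

```text
t 20.80 p [0.4612 0.3153 0.1499] fc -0.0554 0.2172 yaw 98.02 tilt [-0.003 -0.003] F [ 0.1 -0.4 -0.1] w 0.999 q [ 0.56  0.22  2.04 -0.    0.88 -1.15]
-> shift mm [-2.6  0.7 92.9] turn 0.1
```

View pics/m1.png

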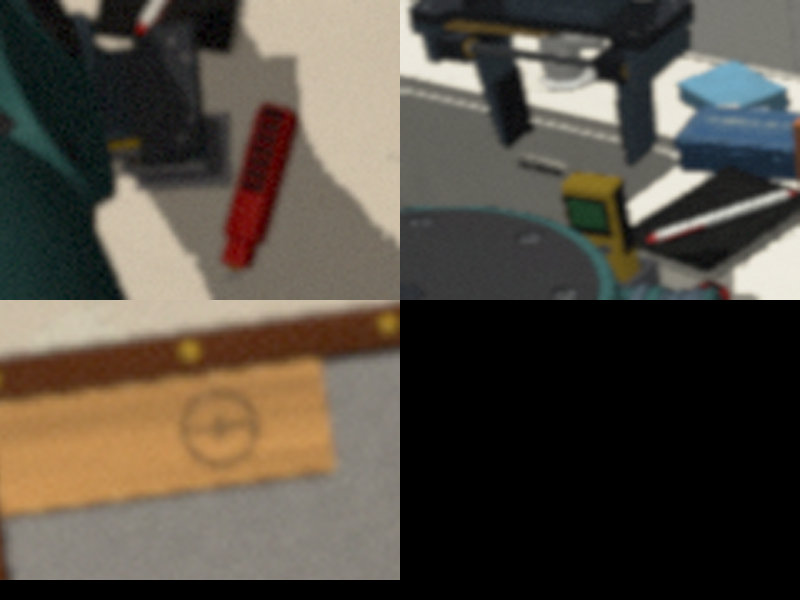

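The crops show the yellow meter upright in its cradle (top-right, about (595,215)) with open fingers above it. The ring in the top ortho is at (220,428), i.e. world (0.536, -0.010), near the expected spot (0.534, -0.010). The red look-alike now lies on its side near the cradle at top px (176,236). It was already there at t = 6.4 s, so it toppled early, perhaps on my first travel, which passed over it. It is on the worktop and does not block the meter.

>>> drive_tool(motion=[[0, -0.0025, 0.0005, 0, 0], [0, -0.0025, 0.0005, 0.02, 0], [0, -0.0025, 0.0005, 0.04, 0], [0, -0.0025, 0.0005, 0.06, 0], [0, -0.0025, 0.0005, 0.06, 0]])

```text
t: 21.4
tool_pos: [0.4616, 0.3116, 0.0891]
eef_rot: [-2.062, -2.37, 0.01]
wrist_force: [-0.4, 0.6, -0.5]
width: 0.998
```

>>> drive_tool(motion=[[0, 0, 0, 0.015, 0], [0, 0, 0, 0.033, 0], [0, 0, 0, 0.033, 0], [0, 0, 0, 0.033, 0]])

```text
t: 21.8
tool_pos: [0.4616, 0.3114, 0.0564]
eef_rot: [-2.062, -2.369, 0.01]
wrist_force: [0.4, 0.1, 0.7]
width: 1.0
```

```bash
python3 - <<'E'
from h import *
go(.462,.3125,.057)
s=manip.snapshot('scene');h=cv2.cvtColor(s['image'],cv2.COLOR_RGB2HSV).astype(int);P=cloud(s)
m=(abs(h[...,0]-25)<8)&(h[...,1]>140)&(h[...,2]>90);m[:, :140]=0;m[:,200:]=0;m[:130]=0;m[210:]=0
q=P[m];print(m.sum(),q.min(0),q.max(0),np.median(q,0))
E
```

```text
t 21.80 p [0.4616 0.3114 0.0564] fc -0.0556 0.2134 yaw 97.95 tilt [-0.005 -0.004] F [0.4 0.1 0.7] w 1.000 q [ 0.55  0.37  2.07 -0.    0.71 -1.16]
-> shift mm [ 1.   0.6 -0.6] turn -0.0
172 [-0.37583969 -0.45207077  0.04978028] [0.46839371 0.32889402 0.79303479] [0.45200989 0.2958916  0.13301664]
```

Now close on the grips (42 mm is a width of about 0.46).

>>> drive_tool(motion=[[255, 0.001, 0, 0, 0], [255, 0.001, 0, 0, 0], [255, 0.001, 0, 0, 0], [255, 0.001, 0, 0, 0], [255, 0.001, 0, 0, 0]])

```text
t: 22.35
tool_pos: [0.4617, 0.3127, 0.0569]
eef_rot: [-2.062, -2.37, 0.009]
wrist_force: [-0.9, 0.4, 0.1]
width: 0.597
```

>>> drive_tool(motion=[[255, 0, 0, 0, 0], [255, 0, 0, 0, 0], [255, 0, 0, 0, 0], [255, 0, 0, 0, 0]])

```text
t: 22.75
tool_pos: [0.4617, 0.3127, 0.0569]
eef_rot: [-2.062, -2.37, 0.009]
wrist_force: [-0.5, 0.7, 0.5]
width: 0.464
```

```bash
python3 - <<'E'
from h import *
st()
E
```

```text
t 22.75 p [0.4617 0.3127 0.0569] fc -0.0552 0.2146 yaw 97.95 tilt [-0.004 -0.004] F [-0.5  0.7  0.5] w 0.464 q [ 0.55  0.37  2.07 -0.    0.71 -1.15]
```

>>> drive_tool(motion=[[255, 0, 0, -0.01, 0], [255, 0, 0, -0.025, 0], [255, 0, 0, -0.045, 0], [255, 0, 0, -0.065, 0], [255, 0, 0, -0.085, 0]])

```text
t: 23.25
tool_pos: [0.462, 0.313, 0.1439]
eef_rot: [-2.062, -2.37, 0.008]
wrist_force: [-0.4, 0.3, -0.3]
width: 0.463
```

>>> drive_tool(motion=[[255, 0, 0, -0.02, 0], [255, 0, 0, -0.02, 0], [255, 0, 0, -0.02, 0]])

```text
t: 23.55
tool_pos: [0.4621, 0.3132, 0.1646]
eef_rot: [-2.062, -2.37, 0.006]
wrist_force: [-0.6, 0.7, -1.5]
width: 0.464
```

```bash
python3 - <<'E'
from h import *
p,R,y=st();go(.535,-.010,p[2])
for n in('scene','top'):
    s=manip.snapshot(n);P=cloud(s);h=cv2.cvtColor(s['image'],cv2.COLOR_RGB2HSV).astype(int)
    m=(abs(h[...,0]-25)<9)&(h[...,1]>130)&(h[...,2]>70)&(s['range_z']>0)&(np.hypot(P[...,0]-p[0],P[...,1]-p[1])<.06)
    q=P[m];print(n,m.sum(),q.min(0).round(3) if len(q) else '',q.max(0).round(3) if len(q) else '')
E
```

```text
t 23.55 p [0.4621 0.3132 0.1646] fc -0.0548 0.215 yaw 97.95 tilt [-0.003 -0.003] F [-0.6  0.7 -1.5] w 0.464 q [ 0.55  0.2   2.04 -0.    0.91 -1.15]
t 23.55 p [0.4621 0.3132 0.1646] fc -0.0548 0.215 yaw 97.95 tilt [-0.003 -0.003] F [-0.6  0.7 -1.5] w 0.464 q [ 0.55  0.2   2.04 -0.    0.91 -1.15]
-> shift mm [-330.1   27.5    0.8] turn -0.0
scene 440 [0.425 0.272 0.145] [0.471 0.356 0.294]
top 0
```

>>> drive_tool(motion=[[255, -0.03, 0.003, 0, 0], [255, -0.07, 0.006, 0, 0], [255, -0.11, 0.009, 0, 0], [255, -0.15, 0.012, 0, 0], [255, -0.19, 0.015, 0, 0]])

```text
t: 24.15
tool_pos: [0.5021, 0.125, 0.163]
eef_rot: [-2.061, -2.369, 0.012]
wrist_force: [0.9, -0.1, -1.3]
width: 0.461
```

>>> drive_tool(motion=[[255, -0.035, 0.003, 0, 0], [255, -0.07, 0.006, 0, 0], [255, -0.1, 0.009, 0, 0], [255, -0.125, 0.011, 0, 0], [255, -0.135, 0.012, 0, 0]])

```text
t: 24.65
tool_pos: [0.5324, -0.0087, 0.1625]
eef_rot: [-2.062, -2.366, 0.013]
wrist_force: [-0.6, -0.0, -1.7]
width: 0.464
```

>>> drive_tool(motion=[[255, 0, 0, 0.02, 0], [255, 0, 0, 0.04, 0], [255, 0, 0, 0.05, 0], [255, 0, 0, 0.05, 0]])

```text
t: 25.05
tool_pos: [0.5308, -0.0084, 0.111]
eef_rot: [-2.06, -2.365, 0.016]
wrist_force: [0.4, 0.1, -0.7]
width: 0.459
```

```bash
python3 - <<'E'
from h import *
go(.535,-.010,.084)
s=manip.snapshot('scene');u,v=proj(s,[.535,-.010,.03])[0].astype(int);print(u,v)
cv2.imwrite('pics/f1.png',cv2.resize(s['image'][v-65:v+25,u-60:u+60,::-1],(800,600),interpolation=cv2.INTER_CUBIC))
E
```

```text
t 25.05 p [ 0.5308 -0.0084  0.111 ] fc -0.0312 -0.113 yaw 97.89 tilt [-0.011 -0.004] F [ 0.4  0.1 -0.7] w 0.459 q [-0.06  0.24  2.11 -0.01  0.8  -1.76]
-> shift mm [-2.1  4.2 26.9] turn -0.1
301 213
```

View pics/f1.png

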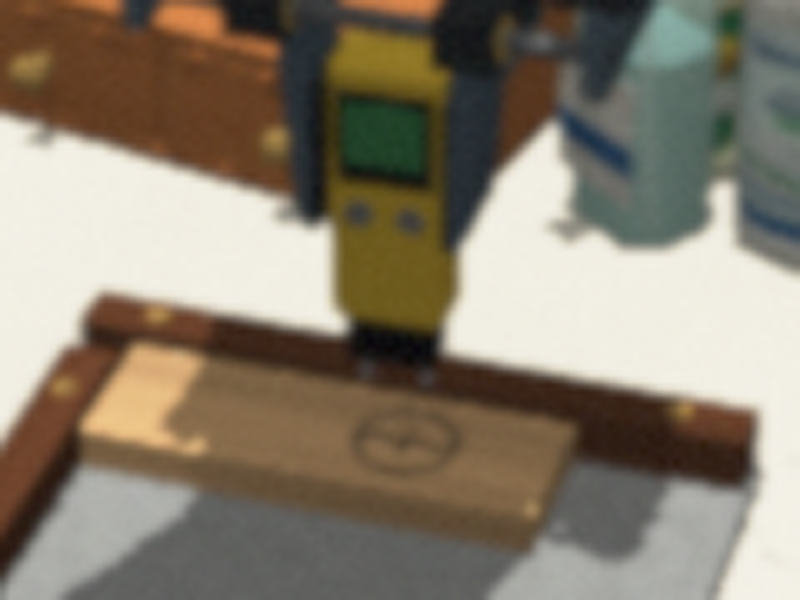

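The crop shows the pin tips at (368,373) and (427,380), the ring centre at (406,440), the meter upright, and the pins lined up with the board's grain. I'll compute the offset.

```bash
python3 - <<'E'
from h import *
p,R,y=st();s=manip.snapshot('scene')
o=np.array([241,148])
ring=px2plane(s,o+np.array([406,440])/6.667,.030)[0];print('ring',ring.round(4))
tip=p+R@np.array([0,0,.051]);tip_z=tip[2]
print('pins exp',tip.round(4),'px',((proj(s,tip)-o)*6.667).round())
for z in(tip_z-.003,tip_z,tip_z+.003):
  l=px2plane(s,o+np.array([[368,373],[427,380]])/6.667,z);m=l.mean(0);d=l[1]-l[0];print('pins seen z%.3f'%z,m.round(4),'len',np.linalg.norm(d).round(4),'yaw',np.degrees(np.arctan2(d[0],-d[1])).round(1),'to ring',(ring-m)[:2].round(4))
E
```

```text
t 25.10 p [ 0.5316 -0.0085  0.112 ] fc -0.0305 -0.1132 yaw 97.90 tilt [-0.009 -0.004] F [ 0.1  0.8 -2.1] w 0.464 q [-0.06  0.24  2.11 -0.01  0.8  -1.76]
ring [ 0.532  -0.0119  0.03  ]
pins exp [ 0.5311 -0.0087  0.061 ] px [[396. 369.]]
pins seen z0.058 [ 0.5308 -0.0093  0.058 ] len 0.0212 yaw 13.9 to ring [ 0.0012 -0.0026]
pins seen z0.061 [ 0.5271 -0.0111  0.061 ] len 0.0212 yaw 13.9 to ring [ 0.0049 -0.0008]
pins seen z0.064 [ 0.5234 -0.0129  0.064 ] len 0.0211 yaw 13.9 to ring [0.0086 0.001 ]
```

>>> drive_tool(motion=[[255, -0.002, 0.003, 0.01, 0], [255, -0.002, 0.003, 0.02, 0], [255, -0.002, 0.003, 0.024, 0], [255, -0.002, 0.003, 0.024, 0], [255, -0.002, 0.003, 0.024, 0]])

```text
t: 25.65
tool_pos: [0.5351, -0.0103, 0.0887]
eef_rot: [-2.061, -2.367, 0.014]
wrist_force: [0.4, 0.5, -0.8]
width: 0.465
```

```bash
cat >> h.py <<'E'
def fz(n=8):
    f=[]
    for _ in range(n): manip.snapshot('top');f.append(manip.observe()['wrist_force'])
    f=np.array(f);print('F mean',f.mean(0).round(2),'sd',f.std(0).round(2))
E
python3 - <<'E'
from h import *
fz();st()
E
```

```text
F mean [ 0.48  0.03 -1.09] sd [0.49 0.28 0.2 ]
t 26.05 p [ 0.5352 -0.0102  0.0889] fc -0.0271 -0.1154 yaw 97.89 tilt [-0.008 -0.004] F [ 1.3 -0.3 -1. ] w 0.457 q [-0.06  0.29  2.11 -0.01  0.76 -1.76]
```

>>> drive_tool(motion=[[255, 0, 0, 0.002, 0], [255, 0, 0, 0.005, 0], [255, 0, 0, 0.005, 0]])

```text
t: 26.35
tool_pos: [0.5349, -0.0103, 0.0834]
eef_rot: [-2.061, -2.366, 0.014]
wrist_force: [0.1, 0.1, -0.7]
width: 0.465
```

```bash
python3 - <<'E'
from h import *
fz(4);st()
E
```

```text
F mean [ 0.01 -0.1  -0.99] sd [0.24 0.12 0.6 ]
t 26.55 p [ 0.5352 -0.0103  0.0838] fc -0.0271 -0.1154 yaw 97.89 tilt [-0.008 -0.004] F [ 0.3 -0.3 -1.3] w 0.463 q [-0.06  0.3   2.11 -0.01  0.75 -1.76]
```

>>> drive_tool(motion=[[255, 0, 0, 0.002, 0], [255, 0, 0, 0.003, 0], [255, 0, 0, 0.003, 0]])

```text
t: 26.85
tool_pos: [0.5352, -0.0103, 0.0807]
eef_rot: [-2.061, -2.367, 0.013]
wrist_force: [1.2, -0.1, -0.6]
width: 0.464
```

```bash
python3 - <<'E'
from h import *
fz(6);st()
E
```

```text
F mean [ 0.13  0.09 -1.06] sd [0.7  0.23 0.39]
t 27.15 p [ 0.5352 -0.0103  0.0809] fc -0.0271 -0.1154 yaw 97.89 tilt [-0.008 -0.004] F [-1.2  0.  -1.4] w 0.464 q [-0.06  0.3   2.11 -0.01  0.74 -1.76]
```

>>> drive_tool(motion=[[255, 0, 0, 0.001, 0], [255, 0, 0, 0.002, 0], [255, 0, 0, 0.002, 0]])

```text
t: 27.45
tool_pos: [0.5352, -0.0103, 0.0788]
eef_rot: [-2.062, -2.367, 0.013]
wrist_force: [-0.7, -0.6, 0.6]
width: 0.463
```

```bash
python3 - <<'E'
from h import *
fz(8);st()
E
```

```text
F mean [-0.23 -0.02  0.27] sd [0.34 0.3  0.2 ]
t 27.85 p [ 0.5352 -0.0103  0.0789] fc -0.0271 -0.1155 yaw 97.89 tilt [-0.008 -0.004] F [-0.3  0.2  0.4] w 0.466 q [-0.06  0.3   2.11 -0.01  0.74 -1.76]
```

>>> drive_tool(motion=[[255, 0, 0, 0.001, 0], [255, 0, 0, 0.002, 0], [255, 0, 0, 0.002, 0]])

```text
t: 28.15
tool_pos: [0.5352, -0.0103, 0.0768]
eef_rot: [-2.061, -2.367, 0.013]
wrist_force: [-0.4, 0.2, 1.8]
width: 0.465
```

```bash
python3 - <<'E'
from h import *
fz(10);st()
E
```

```text
F mean [-0.   -0.    1.34] sd [0.41 0.57 0.43]
t 28.65 p [ 0.5352 -0.0103  0.0769] fc -0.0271 -0.1154 yaw 97.90 tilt [-0.008 -0.004] F [ 0.4 -0.4  1.3] w 0.464 q [-0.06  0.31  2.11 -0.01  0.73 -1.76]
```

>>> drive_tool(motion=[[255, 0, 0, 0.001, 0], [255, 0, 0, 0.0012, 0], [255, 0, 0, 0.0012, 0]])

```text
t: 28.95
tool_pos: [0.5352, -0.0103, 0.0757]
eef_rot: [-2.062, -2.367, 0.013]
wrist_force: [-0.1, 0.5, 2.4]
width: 0.466
```

```bash
python3 - <<'E'
from h import *
fz(10);st()
s=manip.snapshot('scene');t=manip.snapshot('top')
a=cv2.resize(s['image'][150:240,240:360,::-1],(800,600),interpolation=cv2.INTER_CUBIC);cv2.imwrite('pics/f2.png',a)
for q in ([.535,-.0105,.030],bench(-.028,-.085).tolist()+[.03]):print(((proj(s,q)-[240,150])*6.667).round())
E
```

```text
F mean [-0.02  0.19  1.79] sd [0.36 0.4  0.31]
t 29.45 p [ 0.5352 -0.0103  0.0757] fc -0.0271 -0.1155 yaw 97.89 tilt [-0.008 -0.004] F [-0.3 -0.2  2. ] w 0.463 q [-0.06  0.31  2.11 -0.01  0.73 -1.76]
[[413. 421.]]
[[331. 407.]]
```

View pics/f2.png

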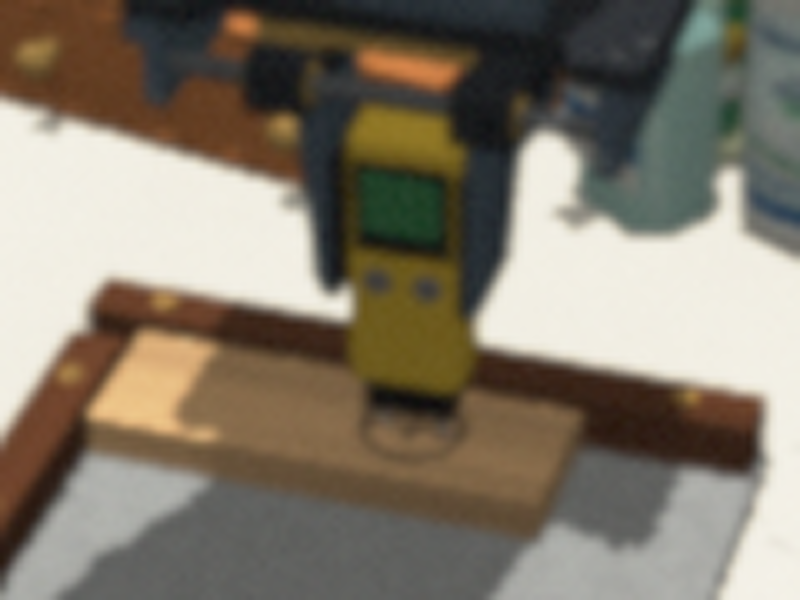

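The final crop shows the nose half in, the pins at about (383,418) and (440,425) inside the ring (centre about (412,428)) and along the grain, and the board still seated against both fences. Force is 2.85 N above the unloaded level, so the nose is about 4.8 mm in. Handing in.

```bash
python3 -c "
from rig import manip
print(manip.sign_off())"
```

```text
the job is handed in; nothing more can be done
None
```

I handed the job in at about 29.5 s, with the arm holding the meter on the marked spot. The board is pushed into the fence corner and both pins are inside the ring, but the red look-alike got knocked over along the way.

**What I did**
- I pushed the board against the far fence with both open fingers, then by its end against the left fence, then pressed it once more against the far fence. The contact forces were about 6, 12 and 6 N.
- I took the yellow meter by its grips (42 mm opening), lifted it straight out of the cradle and pressed it lightly onto the spot.

**Last checks**
- **Board:** its angle in the top view is 7.91°, against about 7.95° for the fence. The last press stopped at the same place as the first.
- **Pressure:** about 2.85 N above the unloaded reading. The travel after contact also fits, so the nose is about 4.8–5 mm in.
- **Meter:** tilted about 0.5°, with the pins along the grain.

**What disagreed or went wrong**
- **Finger height:** the real fingertips were 18 mm behind the reported tool point, where the data said 11 mm ahead. My first push passed over the board without touching it. I settled the offset by touching the base, where one step reached 33 N on the fingertips, and corrected for it after that.
- **Ring position:** the scene camera, the top camera and the contact positions put the ring's x between 0.531 and 0.536 m. I aimed at 0.535 m, so the pins may be up to about 4 mm off centre across the grain, still inside the ring.
- **Red look-alike:** it stood at the start and was lying on the worktop when I looked later. It was probably down by 6.4 s. My first travel passed over it, so I may have knocked it, though I saw no sign of contact in the force readings.
- **Mug and tape:** I never went near either, but I did not measure them again at the end.

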